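# Dock the paint caddy over the bay's threshold

## Robot

A 6-joint arm with a two-finger parallel gripper is mounted at the origin on a cart in front of the work surface, level with it; the furniture and walls round the work are solid. World frame = base frame: x ahead of the robot, y to its left, z up, the work surface at z = 0. Lengths are in m, angles in rad, forces in N, time in s.
With the tool pointing down it reaches from about 0.35 to 0.85 m from the base axis. Payload 8.1 kg.
Tool frame: the origin (TCP) lies midway between the tips of the shut fingers; the grasp point (between the pads) lies robot.grip_depth behind it (robot.grip_depth is the distance from the TCP to the grasp point, in m); z points along the fingers, y is the line along which they close (so a half turn about z gives the same grasp; the last joint's range is limited). The gripper opens to 93 mm and grips with 3 to 60 N. Pads are 15 mm wide; open, the fingers measure 128 mm over their backs; the gripper's body (75 mm by 188 mm) begins 65 mm behind the grasp point.
Start: joints at [-1.295, 0.13, 1.488, -0, 1.523, -0.085], TCP at [0.212, -0.561, 0.219] pointing down, gripper open.
Joint ranges: [-2.96, 2.96], [-0.89, 2.26], [0.02, 2.5], [-1.34, 4.48], [0, 2.73], [-2.66, 2.66]. Speed limits (rad/s): [2.39, 2.39, 2.79, 3.14, 3.14, 3.14].

## Interface

Orientations are given as a rotation vector (axis times angle).
In Python, from plant import robot gives the robot as it stands.
- The arm moves only by the tool carry_out, never from a script. Its argument "rows" is a list of rows, each a list of 6 numbers: the shift along the tool's x, y, z in m, then the turn, a rotation vector about the tool's x, y, z in degrees. A call has 1 to 12 rows; each row is the pose to reach, as a shift and turn from the pose commanded when the call began, along the tool's axes at that moment; what a row does not reach only later rows make up. A row lasts 1/8 s, in which the tool goes at most 62.5 mm and 10.7 degrees, less where a joint would pass 70% of its speed; a pose out of reach is approached as far as the arm can. A call with a gripper value outside its range is refused whole. "jaw" is the closure in counts, from 0 (fully open) to 255 (shut), set as the call begins (left out, the last holds). The fingers move at their own pace and stop on an object; "force" is the grip in N (left out, the last holds). Time passes only in rows, so rows that repeat a pose let the fingers close. It gives the time, the measured TCP pose, the force, the opening and the grip force at its end, in the units of the state.
- robot.read_state(): the state, without advancing time (a new reading comes with each control period).
- robot.read_camera(name): name is "scene" or "top" or "wrist"; returns the picture (384x512x3 uint8, red, green, blue); there is no depth.
- robot.camera_model(name): a dict with "fx", "fy", "cx", "cy" (pixels), "R" (3x3) and "t" (3): a world point X has camera coordinates R X + t; the wrist camera has in their place "mount" (4x4, takes a point from camera to tool coordinates, whose origin is the TCP and whose axes are the flange's). Camera axes: x right, y down, z forward; pixel columns grow to the right and rows downward; lengths in m; the calibration is good to about 2 mm. A picture is of the moment at which its call begins: read the wrist's pose just before it. camera_model takes no time and is no camera call.
- robot.close_job(): hands the job in; it is judged then, once.
Trained networks look in the newest picture that a camera, given by its name, has taken for a name from the list of things; names that differ only in an ending like _2 or _b are one class to them, and where a whole thing is asked for, a point or a joint stands for the part that bears it (a point fixed in the world has none). Each returns a list of dicts, best first, with "conf" (0 to 1); they miss things now and then, are a little off and sometimes report something else, mostly with a low value. They report only what shows in the picture. A call takes as long as a camera call.
- robot.outline_of(camera, target): "pixels" (384x512 bool, what is visible of it) and "pixel" ([column, row] in pixels, amid what is visible of it).
The state is a dict: "t": time; "q": joint angles; "dq": joint speeds; "joint_torque": joint torques, N m; "tool_pos": TCP position; "orientation": TCP orientation; "force": force on the tool from outside, world axes, zero at the start; "wrist_torque": the same for the moment, N m; "opening": finger opening in m; "gripper_force": force on a finger pad.
Only numpy, scipy, OpenCV 4.12 (cv2) and the standard library are available. Lean on these libraries where they do the work, as an engineer would, in place of code of your own. Each camera call takes 0.05 s, during which the arm holds its last target. There are 200 camera calls.

## Task

Park the paint caddy in its docking bay: press down on the step at its tail so that its nose tips up, set the nose onto the metal threshold, then push the caddy on over it until the whole runner block has dropped into the bay and lies flat on the bay's floor behind the threshold. Do not pick the caddy up, keep the paint tin standing in it, and leave the other things on the table where they are.

Things in the scene. Friction and masses are not known exactly. Their poses are not given: they have to be found in the camera images.
- caddy: Wooden tray on a flat, easily sliding runner block, loose, 175x100x54 mm, about 0.6 kg with its tin, mass centre x=+8 mm. x points to its nose (way into the bay), y left, z up; origin on the block's underside. Block: x -45..65, y -45..45, z 0..16. Tray: x -65..65, y -50..50, floor top z 22; smooth rear wall, outer face x=-65, top z 54; other walls to z 46. Tail step behind it: see point caddy_tail
- bay: Docking bay fixed on a grey board, 40 mm thick, that lies on the table: cleats round an open well, floor 6 mm thick. x into the bay, y left, z up, origin on the grey board; the caddy is home when its origin is here at z=6 mm. Cheeks 52 mm high, inner faces y=-62 and +62, x -67..70. Back stop 52 mm high, inner face x=+70. Horns 52 mm high flare from 62 mm off the middle at x=-65 to 83 mm at x=-115
- bay_sill (a point): Middle of the upper outer edge of the threshold, a dark steel bar across the bay's mouth: bay x -66..-50, top 12 mm above the grey board (6 mm above the bay's floor), y -80..80. This point is at bay x=-66, z=12 mm. Home, the runner block has 5 mm of play to the back stop and to the bar, and the tail hangs out over the bar. Axes as the bay's
- caddy_nose (a point): Middle of the lower front edge of the caddy's runner block (caddy x = +65, z = 0); axes as the caddy's.
- caddy_heel (a point): Middle of the lower rear edge of the caddy's runner block (caddy x = -45, z = 0); axes as the caddy's. As the mass centre passes the threshold, the nose drops to the bay's floor and the tail rises by about 20 mm; something held on the tail or rubbing down on the rear wall would stop it
- caddy_tail (a point): Point on the tail step, 20 mm behind the rear wall (caddy x=-85, z=22). The step is a bare board, x -110..-65, y -50..50, top z 22, 16 mm of air below. Pressed down with about 7 to 14 N here, the caddy tips about its heel until the tail's end meets the grey board: step about 8 mm lower here, nose 26 mm up (0.24 rad). Let go, it falls back. Axes as the caddy's
- paint_tin: Closed round tin, 77 mm across, 77 mm high, about 0.25 kg, loose, standing in the nose compartment of the caddy (81 x 86 mm, a few mm of play). Origin at the centre of its underside, z up
- masking_tape: Bystander: roll of masking tape lying flat, 96 mm across, 25 mm high, on the grey board to the right of the bay.
- pliers: Bystander: pliers lying flat, 68 x 170 x 12 mm, on the grey board to the left of the bay.
- spring_clamp: Bystander: black spring clamp lying flat, 64 x 123 x 22 mm, right front of the table.
- sanding_block: Bystander: wooden sanding block, 40 x 68 x 28 mm, on the right of the table.
- tape_measure: Bystander: tape measure, 80 x 104 x 59 mm, on the left of the table.
- staple_box: Bystander: box of staples, 53 x 69 x 38 mm, left front of the table.

How it is judged:
By the outcome, as a careful person would: the job done as asked, in the order asked, and still so for the second after the job is handed in, with the robot touching nothing.
It also fails if it takes over 59 s, if anything falls off the work surface, if the arm or the gripper's body presses on something with over 40 N, if the wrist force passes 120 N, or if a joint passes its speed limit or range.

## Working session

There is one attempt and no reset: what is moved stays moved. The work goes in short steps, Python scripts to look and compute and a tool call to move; the robot and the scene stay as the last step left them, time stands still between calls to the robot, and variables do not carry over. Pictures are saved under pics/ and viewed, at most 10 in all, crops included, and the job is handed in when it is done.

Besides the shell and the picture viewer there is one more tool, called after "Emit:" as name(argument=value, ...) on one line, values as JSON. carry_out: Moves the arm, as the interface text tells. Its arguments: {"type":"object","properties":{"rows":{"type":"array"},"jaw":{"type":"number"},"force":{"type":"number"}},"required":["rows"]}

```bash
mkdir -p pics; ls
python3 - <<'E'
from plant import robot
import cv2
s=robot.read_state();print(s)
print(robot.grip_depth)
for c in("scene","top"):
    im=robot.read_camera(c);cv2.imwrite(f"pics/{c}0.png",im[:,:,::-1]);print(c,robot.camera_model(c))
    for n in("caddy","paint_tin","bay","bay_sill","caddy_tail"):
        try:
            for d in robot.outline_of(c,n)[:2]:print(c,n,d["conf"],d["pixel"],d["pixels"].sum())
        except Exception as e: print(n,e)
print(robot.camera_model("wrist"))
E
```

```text
pics
{'t': 0.0, 'q': array([-1.29539909e+00,  1.31162924e-01,  1.48925172e+00,  1.83344021e-05,
        1.52299232e+00, -8.54353375e-02]), 'dq': array([ 9.97413857e-04,  8.71204521e-04,  6.60511890e-04,  6.30525167e-05,
       -4.40675685e-04, -5.88296679e-05]), 'joint_torque': array([ 2.63576017e-03, -5.59845006e+01, -4.91755557e+01,  7.70347752e-02,
        3.55143403e-02, -1.79013441e-04]), 'tool_pos': array([ 0.21168768, -0.56082163,  0.21760153]), 'orientation': array([-3.08882343e+00, -5.63398842e-01,  2.41505586e-04]), 'force': array([-0.23327127,  0.04704967,  0.10262313]), 'wrist_torque': array([-0.01562502,  0.00608096, -0.03862933]), 'gripper_force': 0.0, 'opening': 0.09317789211326745}
0.0188
scene {'fx': 347.3446933573715, 'fy': 347.3446933573715, 'cx': 257.8766026709585, 'cy': 197.3021362081549, 'R': array([[-0.84677485, -0.53169789,  0.01642286],
       [-0.2271059 ,  0.3334232 , -0.91501469],
       [ 0.48103562, -0.77854115, -0.40308611]]), 't': array([0.48389272, 0.18518216, 1.28991844])}
scene caddy 0.81 [268.9, 199.4] 277
scene paint_tin 0.54 [264.7, 187.4] 297
sc
[... 461 characters left out ...]
caddy 0.98 [291.3, 185.4] 894
top caddy 0.36 [392.4, 191.7] 203
top paint_tin 0.63 [269.6, 181.1] 455
top paint_tin 0.63 [115.9, 234.3] 308
top bay 0.6 [223.6, 187.4] 2176
top bay_sill 0.67 [221.2, 184.3] 2252
top caddy_tail 0.74 [289.4, 187.4] 928
{'fx': 329.5975999631685, 'fy': 329.5975999631685, 'cx': 253.1629038804848, 'cy': 189.4263249749816, 'mount': array([[ 5.61748842e-04, -9.70955014e-01, -2.39261456e-01,
         6.61222454e-02],
       [ 9.99999838e-01,  5.24460926e-04,  2.19512100e-04,
        -1.10416633e-03],
       [-8.76530894e-05, -2.39261541e-01,  9.70955152e-01,
        -1.65678337e-01],
       [ 0.00000000e+00,  0.00000000e+00,  0.00000000e+00,
         1.00000000e+00]])}
```

Run:
```python
import cv2
a=cv2.imread("pics/top0.png")[110:270,130:330];cv2.imwrite("pics/top0c.png",cv2.resize(a,(750,600),interpolation=cv2.INTER_CUBIC))
```

```text
(no output)
```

View pics/top0c.png

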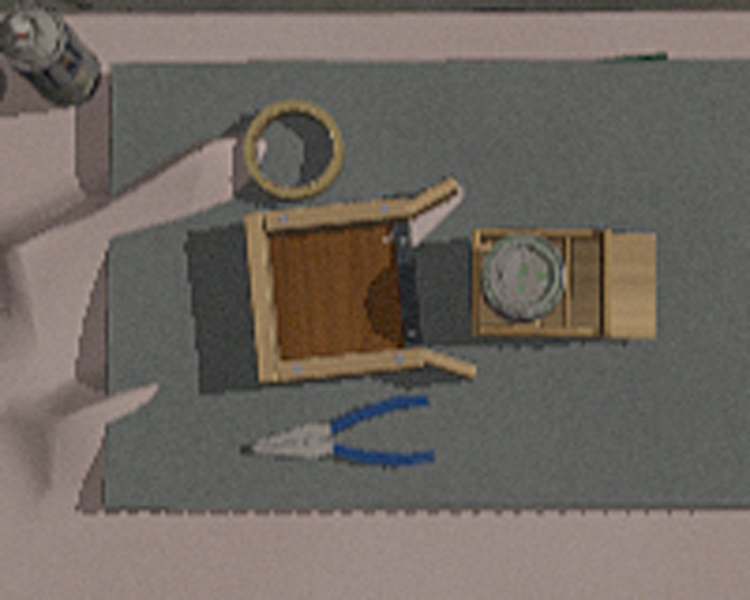

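View pics/scene0.png

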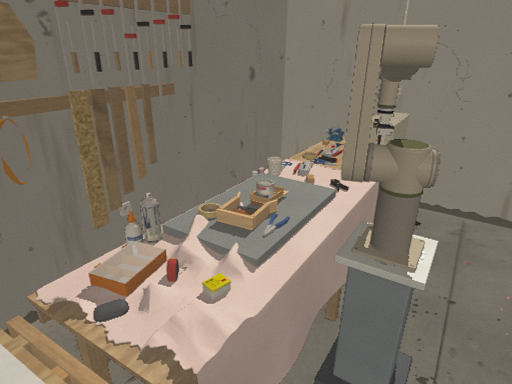

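The crop shows the bay's well on the left, its mouth facing right. The steel bar is at about crop (412,222)–(424,343). The caddy is to its right, nose left: tray front at u≈475, rear wall at u≈602, step end at u≈656, rows 232–338. The scene view shows the same layout, with nothing between caddy and bay.

```bash
cat > h.py <<'E'
import numpy as np
from scipy.spatial.transform import Rotation as Ro
from plant import robot
def cam(name,s=None):
    m=robot.camera_model(name)
    if name!="wrist": R=m["R"];return m,-R.T@m["t"],R.T
    T=np.eye(4);T[:3,:3]=Ro.from_rotvec(s["orientation"]).as_matrix();T[:3,3]=s["tool_pos"]
    T=T@m["mount"];return m,T[:3,3],T[:3,:3]
def unproj(C,u,v,z):
    m,o,R=C;d=R@np.array([(u-m["cx"])/m["fx"],(v-m["cy"])/m["fy"],1]);return o+d*(z-o[2])/d[2]
def proj(C,X):
    m,o,R=C;p=(np.asarray(X)-o)@R;return np.c_[m["fx"]*p[:,0]/p[:,2]+m["cx"],m["fy"]*p[:,1]/p[:,2]+m["cy"]]
def rel(s,pos,Rm):
    """shift (mm) in tool axes and turn (deg) from state s to a world pose"""
    R0=Ro.from_rotvec(s["orientation"]).as_matrix()
    return R0.T@(np.asarray(pos)-s["tool_pos"])*1e3, Ro.from_matrix(R0.T@Rm).as_rotvec(degrees=True)
E
python3 - <<'E'
from h import *
np.set_printoptions(precision=4,suppress=True)
C=cam("top");s=robot.read_state()
for n,u,v,z in[("tailR",655,234,.062),("tailL",656,338,.062),("noseR",474,229,.086),("noseL",474,336,.086),("wallR",603,230,.094),("wallL",601,337,.094),
 ("tin",523,278,.139),("silR",410,222,.052),("silL",424,343,.052),("cheekRin_back",268,225,.092),("cheekRin_front",410,213,.092),("cheekLin_back",279,361,.092),("cheekLinfront",425,350,.092)]:
    print(n,unproj(C,130+u/3.75,110+v/3.75,z)*1e3)
print(Ro.from_rotvec(s["orientation"]).as_matrix())
E
```

```text
tailR [ 593.5747 -139.2667   62.    ]
tailL [ 494.1448 -138.7047   62.    ]
noseR [595.5809  33.3134  86.    ]
noseL [494.6819  33.8043  86.    ]
wallR [592.8987 -87.1498  94.    ]
wallL [492.5712 -84.0683  94.    ]
tin [542.646  -10.4586 139.    ]
silR [607.7205  94.4672  52.    ]
silL [491.1207  81.26    52.    ]
cheekRin_back [599.3415 226.3392  92.    ]
cheekRin_front [610.0974  93.2559  92.    ]
cheekLin_back [471.5855 215.2278  92.    ]
cheekLinfront [481.2873  79.4644  92.    ]
[[ 0.9356  0.353  -0.    ]
 [ 0.353  -0.9356 -0.    ]
 [-0.     -0.     -1.    ]]
```

```bash
cat >> h.py <<'E'
def pose(yaw,tilt):
    """tool x = heading (deg from world y, ccw), tipped back by tilt deg, fingers along heading-down"""
    y,t=np.radians([yaw,tilt]);h=np.array([-np.sin(y),np.cos(y),0]);k=np.array([0,0,1.])
    x=h*np.cos(t)+k*np.sin(t);z=h*np.sin(t)-k*np.cos(t);return np.c_[x,np.cross(z,x),z]
np.set_printoptions(precision=4,suppress=True)
E
python3 -c "
from h import *
print(rel(robot.read_state(),[.544,.01,.3],pose(0,15)))"
```

```text
(array([ 512.4962, -417.325 ,  -81.3926]), array([  9.0703,  13.1213, -68.9123]))
```

Emit:
carry_out(rows=[[0.5125, -0.417, -0.081, 9.1, 13.1, -68.9], [0.5125, -0.417, -0.081, 9.1, 13.1, -68.9], [0.5125, -0.417, -0.081, 9.1, 13.1, -68.9], [0.5125, -0.417, -0.081, 9.1, 13.1, -68.9], [0.5125, -0.417, -0.081, 9.1, 13.1, -68.9], [0.5125, -0.417, -0.081, 9.1, 13.1, -68.9], [0.5125, -0.417, -0.081, 9.1, 13.1, -68.9], [0.5125, -0.417, -0.081, 9.1, 13.1, -68.9], [0.5125, -0.417, -0.081, 9.1, 13.1, -68.9], [0.5125, -0.417, -0.081, 9.1, 13.1, -68.9], [0.5125, -0.417, -0.081, 9.1, 13.1, -68.9], [0.5125, -0.417, -0.081, 9.1, 13.1, -68.9]], jaw=90)

```text
t: 2.1
tool_pos: [0.5448, 0.0122, 0.3]
orientation: [-2.077, -2.086, -0.274]
force: [-0.6, -0.5, 0.3]
opening: 0.0603
gripper_force: 0.0
```

Run:
```python
from h import *
import cv2
s=robot.read_state();im=robot.read_camera("wrist");print(s["t"],s["tool_pos"],s["orientation"],s["opening"])
np.save("w1.npy",np.r_[s["tool_pos"],s["orientation"]])
cv2.imwrite("pics/w1.png",im[:,:,::-1]);cv2.imwrite("pics/w1b.png",cv2.resize(im[:,:,::-1],(800,600),interpolation=cv2.INTER_CUBIC))
```

```text
2.1 [0.5448 0.0122 0.3   ] [-2.0773 -2.0856 -0.2741] 0.06031242960435828
```

View pics/w1b.png

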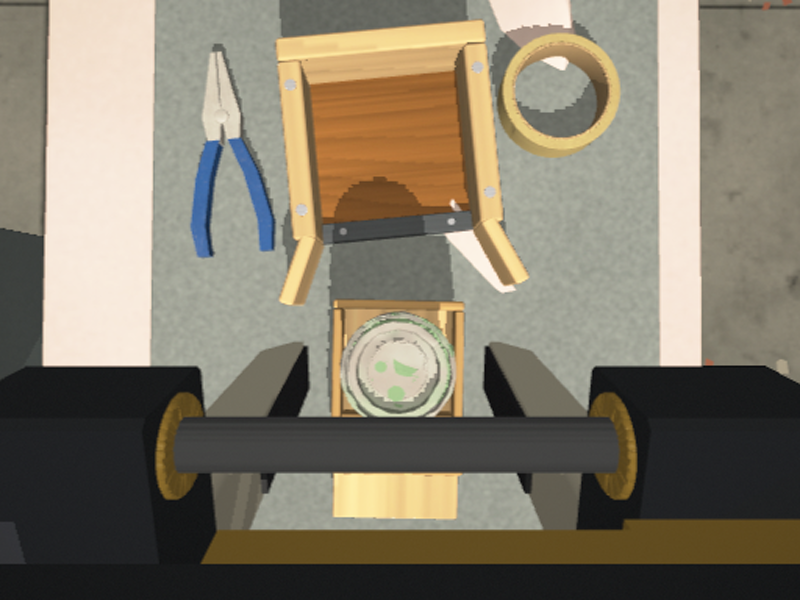

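The wrist view shows the caddy at the bottom: front corners (333,301) and (464,303), tail corners (334,516) and (456,519). The bar's outer edge runs (327,243)–(473,233). The cheeks' inner top edges run (301,62)–(320,237) and (458,48)–(479,222).

Run:
```python
from h import *
w=np.load("w1.npy");C=cam("wrist",dict(tool_pos=w[:3],orientation=w[3:]))
for n,u,v,z in[("tailL",334,516,.062),("tailR",456,519,.062),("noseL",333,301,.086),("noseR",464,303,.086),("silL",327,243,.052),("silR",473,233,.052),
("chLb",301,62,.092),("chLf",320,237,.092),("chRb",458,48,.092),("chRf",479,222,.092),("tin",397,366,.139)]:
    print(n,unproj(C,u/1.5625,v/1.5625,z)*1e3)
```

```text
tailL [ 496.3431 -133.8986   62.    ]
tailR [ 593.8965 -135.8854   62.    ]
noseL [497.2425  37.7526  86.    ]
noseR [596.7512  36.6835  86.    ]
silL [487.8572  86.036   52.    ]
silR [608.653   94.8968  52.    ]
chLb [472.5707 217.9547  92.    ]
chLf [487.8887  85.6278  92.    ]
chRb [591.051  229.2315  92.    ]
chRf [607.0894  97.4684  92.    ]
tin [545.8289  -5.1372 139.    ]
```

```bash
python3 -c "
from h import *
print(rel(robot.read_state(),[.546,-.112,.2],pose(0,15)));print(rel(robot.read_state(),[.546,-.112,.085],pose(0,15)));print(rel(robot.read_state(),[.546,-.112,.068],pose(0,15)))"
```

```text
(array([-144.2297,    1.5389,   64.5496]), array([-0.0698,  0.0183,  0.1315]))
(array([-173.9584,    1.606 ,  175.6406]), array([-0.0698,  0.0183,  0.1315]))
(array([-178.3531,    1.616 ,  192.0627]), array([-0.0698,  0.0183,  0.1315]))
```

Emit:
carry_out(rows=[[-0.062, 0.0015, 0, 0, 0, 0], [-0.11, 0.0015, 0.03, 0, 0, 0], [-0.144, 0.0015, 0.065, 0, 0, 0], [-0.16, 0.0015, 0.12, 0, 0, 0], [-0.174, 0.0015, 0.175, 0, 0, 0], [-0.174, 0.0015, 0.175, 0, 0, 0], [-0.176, 0.0015, 0.184, 0, 0, 0], [-0.178, 0.0015, 0.19, 0, 0, 0], [-0.178, 0.0015, 0.19, 0, 0, 0]], jaw=118)

```text
t: 3.28
tool_pos: [0.5463, -0.1135, 0.0713]
orientation: [-2.083, -2.083, -0.274]
force: [-0.4, 1.2, 0.3]
opening: 0.0499
gripper_force: 0.0
```

```bash
python3 -c "
from h import *
import cv2
s=robot.read_state();print(s['t'],s['tool_pos'],s['force'],s['opening'])
im=robot.read_camera('wrist');cv2.imwrite('pics/w2.png',im[:,:,::-1]);np.save('w2.npy',np.r_[s['tool_pos'],s['orientation']])
for d in (0,-.008,-.016): print(rel(s,[.546,-.112,.070+d],pose(0,15)))"
```

```text
3.275 [ 0.5463 -0.1135  0.0713] [-0.3723  1.2147  0.2512] 0.0499452187597929
(array([ 1.0883, -0.2548,  1.6219]), array([0.0666, 0.0526, 0.019 ]))
(array([-0.9751, -0.2645,  9.3512]), array([0.0666, 0.0526, 0.019 ]))
(array([-3.0386, -0.2741, 17.0805]), array([0.0666, 0.0526, 0.019 ]))
```

View pics/w2.png

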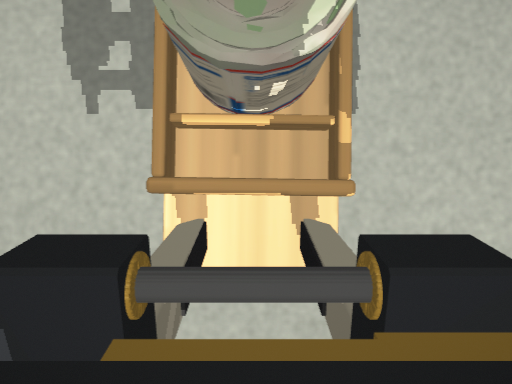

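The picture shows both fingers inside the step's width (columns 180–330), with the rear wall at row ~187 ahead of them. Nothing is touching yet.

Emit:
carry_out(rows=[[-0.0008, 0, 0.003, 0, 0, 0], [-0.0015, 0, 0.006, 0, 0, 0], [-0.002, 0, 0.008, 0, 0, 0], [-0.0025, 0, 0.01, 0, 0, 0], [-0.0031, 0, 0.012, 0, 0, 0], [-0.0031, 0, 0.012, 0, 0, 0]])

```text
t: 4.08
tool_pos: [0.5464, -0.1144, 0.0587]
orientation: [-2.084, -2.083, -0.273]
force: [-2.2, -4.6, 7.5]
opening: 0.0506
gripper_force: 3.8
```

```bash
python3 -c "
from h import *
w=np.load('w2.npy');C=cam('wrist',dict(tool_pos=w[:3],orientation=w[3:]))
print(unproj(C,150,194,.094),unproj(C,353,194,.094))"
```

```text
[ 0.4977 -0.0907  0.094 ] [ 0.5928 -0.0906  0.094 ]
```

Emit:
carry_out(rows=[[-0.0003, 0, 0.001, 0, 0, 0], [-0.0005, 0, 0.002, 0, 0, 0], [-0.0008, 0, 0.003, 0, 0, 0], [-0.0008, 0, 0.003, 0, 0, 0]])

```text
t: 4.58
tool_pos: [0.5465, -0.1146, 0.0557]
orientation: [-2.084, -2.084, -0.274]
force: [-1.1, -5.0, 7.0]
opening: 0.0501
gripper_force: 3.7
```

```bash
python3 -c "
from h import *
import cv2
im=robot.read_camera('scene')[150:246,200:328,::-1];cv2.imwrite('pics/s3.png',cv2.resize(im,(800,600),interpolation=cv2.INTER_CUBIC))"
```

```text
(no output)
```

View pics/s3.png

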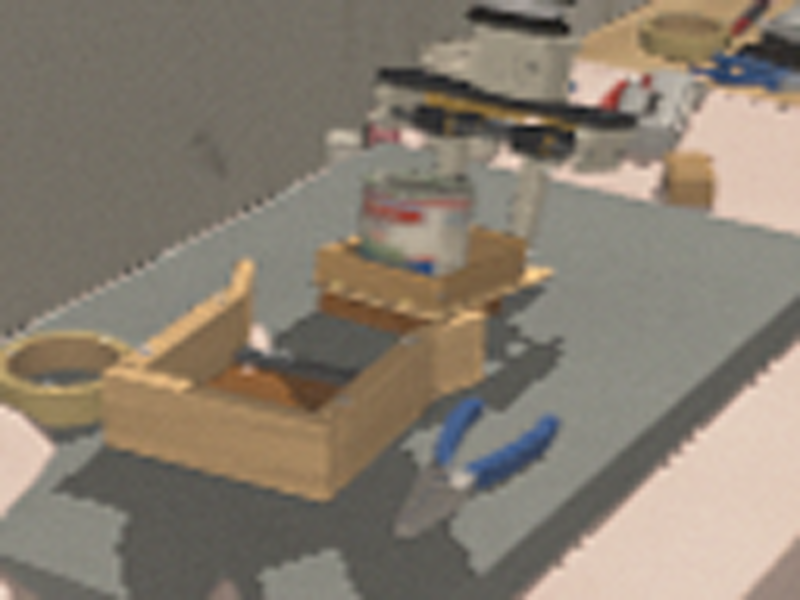

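The crop shows the caddy starting to tip (nose side over (330,290)). The tin is standing and the bay is clear ahead. I'll press on until the tail meets the board.

Emit:
carry_out(rows=[[-0.0003, 0, 0.001, 0, 0, 0], [-0.0005, 0, 0.002, 0, 0, 0], [-0.0005, 0, 0.002, 0, 0, 0]])

```text
t: 5.0
tool_pos: [0.5466, -0.1144, 0.0536]
orientation: [-2.084, -2.084, -0.274]
force: [-1.4, -4.9, 6.0]
opening: 0.0497
gripper_force: 3.5
```

Emit:
carry_out(rows=[[-0.0003, 0, 0.001, 0, 0, 0], [-0.0005, 0, 0.002, 0, 0, 0], [-0.0005, 0, 0.002, 0, 0, 0]])

```text
t: 5.38
tool_pos: [0.5466, -0.1145, 0.0519]
orientation: [-2.084, -2.084, -0.274]
force: [-1.3, -4.7, 7.3]
opening: 0.0501
gripper_force: 4.6
```

Emit:
carry_out(rows=[[-0.0003, 0, 0.001, 0, 0, 0], [-0.0005, 0, 0.002, 0, 0, 0], [-0.0005, 0, 0.002, 0, 0, 0]])

```text
t: 5.75
tool_pos: [0.5467, -0.1146, 0.0517]
orientation: [-2.084, -2.084, -0.274]
force: [-8.6, -4.4, 23.3]
opening: 0.0501
gripper_force: 11.9
```

```bash
python3 -c "
from h import *
import cv2
s=robot.read_state();im=robot.read_camera('wrist');cv2.imwrite('pics/w4.png',im[:,:,::-1]);np.save('w4.npy',np.r_[s['tool_pos'],s['orientation']])"
```

```text
(no output)
```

View pics/w4.png

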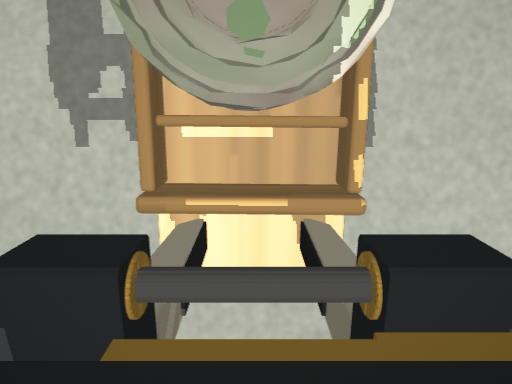

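The picture shows the caddy fully tipped: the rear wall's top edge has come back to row ~213, and the force jump says the tail is on the board. I'll ease off a little and drag forward.

Emit:
carry_out(rows=[[0.0003, 0, -0.001, 0, 0, 0], [0.0023, 0, -0.0005, 0, 0, 0], [0.0042, 0, 0, 0, 0, 0], [0.0061, 0, 0.0006, 0, 0, 0], [0.008, 0, 0.0011, 0, 0, 0], [0.01, 0, 0.0016, 0, 0, 0], [0.0119, 0, 0.0021, 0, 0, 0], [0.0148, 0, 0.0029, 0, 0, 0]])

```text
t: 6.8
tool_pos: [0.5478, -0.1003, 0.0518]
orientation: [-2.087, -2.086, -0.275]
force: [-1.0, -8.2, 11.3]
opening: 0.0499
gripper_force: 6.4
```

```bash
python3 -c "
from h import *
import cv2
C4=np.load('w4.npy');C=cam('wrist',dict(tool_pos=C4[:3],orientation=C4[3:]))
print('before wall',unproj(C,140,213,.088),unproj(C,363,213,.088))
s=robot.read_state();im=robot.read_camera('wrist');cv2.imwrite('pics/w5.png',im[:,:,::-1])
g=cv2.cvtColor(im,cv2.COLOR_RGB2GRAY).astype(int); print(g[170:235:2,250]); 
g=cv2.cvtColor(cv2.imread('pics/w4.png'),cv2.COLOR_BGR2GRAY).astype(int); print(g[170:235:2,250])
print(s['force'],s['wrist_torque'])"
```

```text
before wall [ 0.4982 -0.0999  0.088 ] [ 0.5933 -0.0998  0.088 ]
[165 165 165 163 165 164 164  85  96  93  89  88  86  95 122 168 193 138
 136 133 130 114 190 239 239 239 239 239 238 238 238 239 238]
[165 165 164 164 164 163 163  85  96  92  90  87  85  96 130 173 201 212
 135 133 129 114 181 239 239 238 239 239 239 239 239 238 238]
[-1.0426 -8.2218 11.2673] [-1.1359  0.0606  0.0489]
```

The wrist view is unchanged, so the caddy travels with the tool. On to the threshold.

Emit:
carry_out(rows=[[0.0039, 0, 0.001, 0.05, 0, -0.2], [0.0077, 0, 0.002, 0.1, 0, -0.4], [0.0116, 0, 0.0031, 0.15, 0, -0.6], [0.0155, 0, 0.0041, 0.2, 0, -0.8], [0.0193, 0, 0.0052, 0.25, 0, -1.0], [0.0232, -0.0005, 0.0062, 0.3, 0, -1.2], [0.027, -0.0005, 0.0072, 0.35, 0, -1.4], [0.0309, -0.0005, 0.0083, 0.4, 0, -1.6], [0.0348, -0.001, 0.0093, 0.45, 0, -1.8], [0.0386, -0.001, 0.0103, 0.5, 0, -1.9]])

```text
t: 8.1
tool_pos: [0.5469, -0.06, 0.0519]
orientation: [-2.048, -2.119, -0.271]
force: [0.3, -7.5, 11.4]
opening: 0.0496
gripper_force: 6.4
```

```bash
python3 -c "
from h import *
import cv2
s=robot.read_state();im=robot.read_camera('wrist')
t=robot.read_camera('top')[140:230,170:290,::-1]
p=robot.read_camera('scene')[165:235,205:295,::-1]
cv2.imwrite('pics/m6.png',np.vstack([np.hstack([cv2.resize(t,(400,300),interpolation=cv2.INTER_CUBIC),cv2.resize(p,(400,300),interpolation=cv2.INTER_CUBIC)]),np.hstack([im[:300,56:456,::-1],np.zeros((300,400,3),np.uint8)])]))
print(s['force'],s['tool_pos'])"
```

```text
[ 0.3351 -7.5099 11.4049] [ 0.5469 -0.06    0.0519]
```

View pics/m6.png

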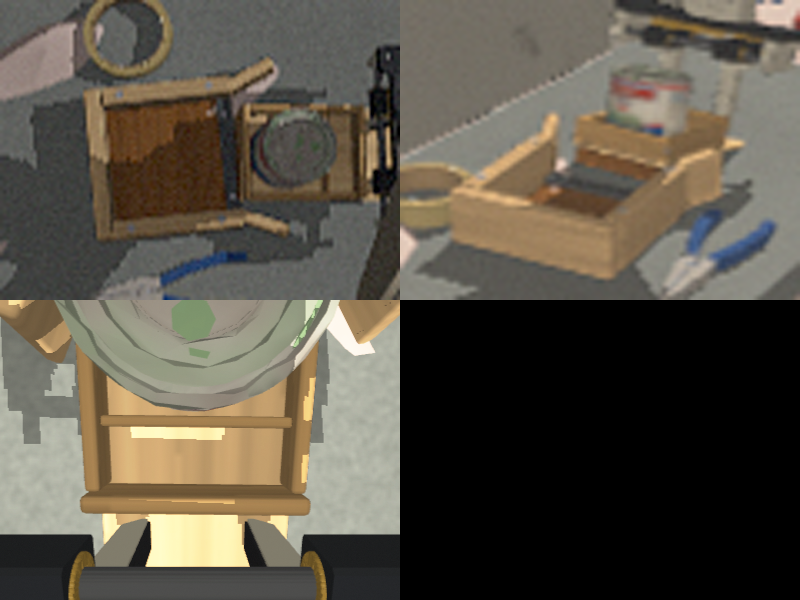

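The top view shows the tray's front edge just at the bar. The nose is up in the scene view and the tin is standing. A further 12 mm puts the nose over the bar.

Emit:
carry_out(rows=[[0.0029, 0, 0.0008, 0.05, 0, -0.2], [0.0058, 0, 0.0016, 0.1, 0, -0.4], [0.0087, 0, 0.0023, 0.15, 0, -0.6], [0.0116, 0, 0.0031, 0.2, 0, -0.8], [0.0116, 0, 0.0031, 0.2, 0, -0.8]])

```text
t: 8.88
tool_pos: [0.5466, -0.0476, 0.0518]
orientation: [-2.032, -2.133, -0.269]
force: [1.3, -5.2, 11.8]
opening: 0.0496
gripper_force: 6.1
```

Emit:
carry_out(rows=[[0.0003, 0, -0.001, 0, 0, 0], [0.0005, 0, -0.002, 0, 0, 0], [0.0008, 0, -0.003, 0, 0, 0], [0.001, 0, -0.004, 0, 0, 0], [0.0013, 0, -0.005, 0, 0, 0], [0.0016, 0, -0.006, 0, 0, 0], [0.0018, 0, -0.007, 0, 0, 0], [0.0021, 0, -0.008, 0, 0, 0], [0.0026, 0, -0.01, 0, 0, 0], [0.0031, 0, -0.012, 0, 0, 0], [0.0041, 0, -0.016, 0, 0, 0], [0.0041, 0, -0.016, 0, 0, 0]])

```text
t: 10.38
tool_pos: [0.5443, -0.0461, 0.0664]
orientation: [-2.028, -2.129, -0.267]
force: [0.4, 0.2, -0.7]
opening: 0.05
gripper_force: 0.0
```

```bash
python3 -c "
from h import *
import cv2
s=robot.read_state();im=robot.read_camera('wrist');np.save('w7.npy',np.r_[s['tool_pos'],s['orientation']])
p=robot.read_camera('scene')[170:230,215:295,::-1]
cv2.imwrite('pics/m7.png',np.hstack([cv2.resize(p,(400,300),interpolation=cv2.INTER_CUBIC),im[:300,56:456,::-1]]))
print(s['force'],s['tool_pos'])"
```

```text
[ 0.3906  0.1665 -0.6564] [ 0.5443 -0.0461  0.0664]
```

View pics/m7.png

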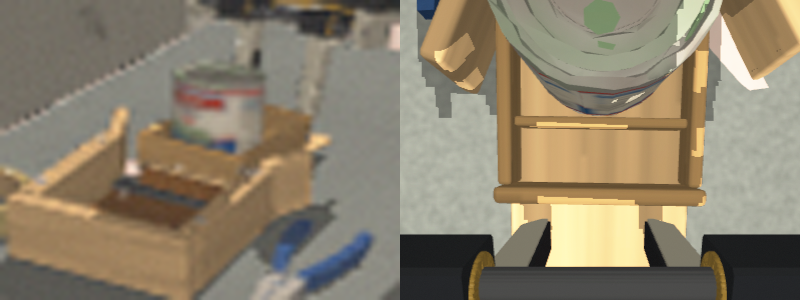

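The rear wall line sits between its flat and fully tipped positions with zero tool force, so the nose rests on the bar. Wall corners are at wrist pixels about (151,201) and (363,205). Next I'll push the rear wall with the tool upright.

```bash
python3 -c "
from h import *
w=np.load('w7.npy');C=cam('wrist',dict(tool_pos=w[:3],orientation=w[3:]))
a,b=unproj(C,151,201,.092),unproj(C,363,205,.092);print(a,b,np.degrees(np.arctan2(b[1]-a[1],b[0]-a[0])))
s=robot.read_state();R=Ro.from_rotvec(s['orientation']).as_matrix();print('yaw',np.degrees(np.arctan2(-R[0,0],R[1,0])))
m=(a+b)/2
for back,z in((.020,.085),(.012,.079)): print(rel(s,[m[0]+.0005,m[1]-back,z],pose(2.5,0)))"
```

```text
[ 0.4963 -0.0289  0.092 ] [ 0.5937 -0.0259  0.092 ] 1.7365053748069106
yaw 2.7842815701600707
(array([  3.5329,   1.3068, -18.7013]), array([ -0.0416, -14.9959,   0.2832]))
(array([  9.6988,   1.696 , -10.8381]), array([ -0.0416, -14.9959,   0.2832]))
```

Emit:
carry_out(rows=[[0.001, 0.001, -0.016, 0, -7, 0.1], [0.0035, 0.0013, -0.0187, 0, -15, 0.3], [0.0035, 0.0013, -0.0187, 0, -15, 0.3], [0.006, 0.0015, -0.015, 0, -15, 0.3], [0.0097, 0.0017, -0.0108, 0, -15, 0.3], [0.0097, 0.0017, -0.0108, 0, -15, 0.3]])

```text
t: 11.22
tool_pos: [0.5448, -0.0397, 0.0778]
orientation: [-2.172, -2.266, 0.002]
force: [0.5, -0.1, -0.2]
opening: 0.0499
gripper_force: 0.0
```

Emit:
carry_out(rows=[[0.003, 0.0001, 0, 0, 0, 0], [0.006, 0.0003, 0, 0, 0, -0.1], [0.01, 0.0004, 0, 0, 0, -0.3], [0.014, 0.0006, 0, 0, 0, -0.4], [0.018, 0.0008, 0, 0, 0, -0.6], [0.022, 0.001, 0, 0, 0, -0.8], [0.022, 0.001, 0, 0, 0, -0.8]])

```text
t: 12.1
tool_pos: [0.5455, -0.0168, 0.0789]
orientation: [-2.156, -2.284, 0.0]
force: [-0.3, -1.9, -1.6]
opening: 0.05
gripper_force: 0.9
```

Emit:
carry_out(rows=[[0.004, 0.0002, 0, 0, 0, -0.1], [0.008, 0.0005, 0, 0, 0, -0.3], [0.012, 0.0007, 0, 0, 0, -0.4], [0.016, 0.0009, 0, 0, 0, -0.5], [0.02, 0.0011, 0, 0, 0, -0.6], [0.02, 0.0011, -0.004, 0, 0, -0.6], [0.02, 0.0011, -0.008, 0, 0, -0.6]])

```text
t: 12.98
tool_pos: [0.5452, 0.0033, 0.087]
orientation: [-2.143, -2.295, 0.001]
force: [-0.4, -1.3, -0.4]
opening: 0.0497
gripper_force: 0.3
```

```bash
python3 -c "
from h import *
import cv2
s=robot.read_state();im=robot.read_camera('wrist')
t=robot.read_camera('top')[140:230,170:290,::-1]
p=robot.read_camera('scene')[170:230,215:295,::-1]
cv2.imwrite('pics/m8.png',np.vstack([np.hstack([cv2.resize(t,(400,300),interpolation=cv2.INTER_CUBIC),cv2.resize(p,(400,300),interpolation=cv2.INTER_CUBIC)]),np.hstack([im[:300,56:456,::-1],np.zeros((300,400,3),np.uint8)])]))
print(s['force'],s['tool_pos'])"
```

```text
[-0.3524 -1.2599 -0.383 ] [0.5452 0.0033 0.087 ]
```

View pics/m8.png

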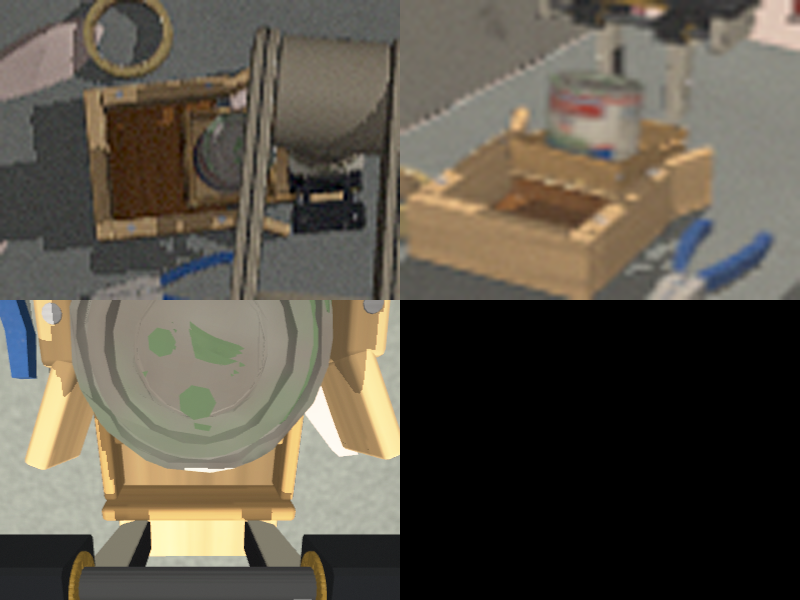

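The nose is inside the bay, the tray is centred between the horns, and the tin is upright. I'll continue at the raised height.

Emit:
carry_out(rows=[[0.004, 0.0003, 0, 0, 0, -0.2], [0.008, 0.0005, 0, 0, 0, -0.3], [0.012, 0.0008, 0, 0, 0, -0.5], [0.016, 0.0011, 0, 0, 0, -0.6], [0.02, 0.0014, 0, 0, 0, -0.8], [0.024, 0.0016, 0, 0, 0, -0.9], [0.028, 0.0019, 0, 0, 0, -1.0], [0.032, 0.0022, 0, 0, 0, -1.1], [0.036, 0.0025, 0, 0, 0, -1.2], [0.036, 0.0025, 0, 0, 0, -1.2]])

```text
t: 14.38
tool_pos: [0.5455, 0.0393, 0.0869]
orientation: [-2.12, -2.318, 0.001]
force: [-0.1, -0.5, 0.6]
opening: 0.0501
gripper_force: 0.0
```

```bash
python3 -c "
from h import *
import cv2
s=robot.read_state();im=robot.read_camera('wrist')
p=robot.read_camera('scene')[170:230,215:295,::-1]
cv2.imwrite('pics/m9.png',np.hstack([cv2.resize(p,(400,300),interpolation=cv2.INTER_CUBIC),im[:300,56:456,::-1]]))
print(s['force'],s['tool_pos'])"
```

```text
[-0.1427 -0.4775  0.6146] [0.5455 0.0393 0.0869]
```

View pics/m9.png

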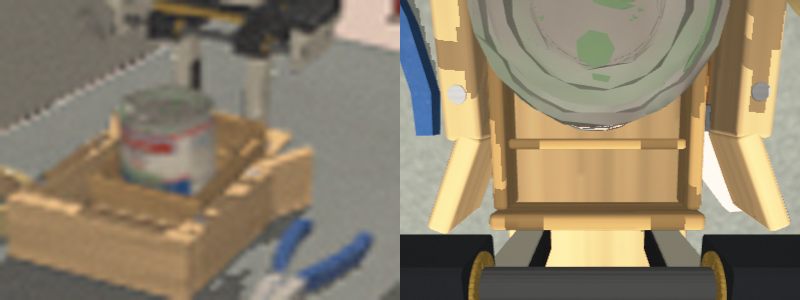

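The tail is now up and the nose is on the bay floor, with the fingers still behind the wall. I'll push on.

Emit:
carry_out(rows=[[0.004, 0.0004, 0, 0, 0, 0], [0.008, 0.0008, 0, 0, 0, 0], [0.012, 0.0012, 0, 0, 0, -0.1], [0.016, 0.0015, 0, 0, 0, -0.1], [0.02, 0.0019, 0, 0, 0, -0.2], [0.024, 0.0023, 0, 0, 0, -0.2], [0.028, 0.0027, 0, 0, 0, -0.3], [0.032, 0.0031, 0, 0, 0, -0.3], [0.036, 0.0035, 0, 0, 0, -0.4], [0.04, 0.0038, 0, 0, 0, -0.4], [0.04, 0.0038, 0, 0, 0, -0.4]])

```text
t: 15.85
tool_pos: [0.5458, 0.0795, 0.087]
orientation: [-2.112, -2.325, 0.0]
force: [-0.2, -1.2, 0.9]
opening: 0.0501
gripper_force: 0.0
```

Emit:
carry_out(rows=[[0.001, 0.0001, 0, 0, 0, 0], [0.002, 0.0002, 0, 0, 0, 0], [0.003, 0.0003, 0, 0, 0, 0], [0.004, 0.0004, 0, 0, 0, 0], [0.004, 0.0004, 0, 0, 0, 0]])

```text
t: 16.48
tool_pos: [0.5458, 0.083, 0.0869]
orientation: [-2.112, -2.325, 0.001]
force: [0.4, -2.6, 0.2]
opening: 0.0499
gripper_force: 1.1
```

```bash
cat > edge.py <<'E'
from h import *
import cv2
s=robot.read_state();im=robot.read_camera('wrist')
C=cam('wrist',s)
g=cv2.cvtColor(im,cv2.COLOR_RGB2GRAY).astype(int)
print(s['tool_pos'],s['force'])
for c in(230,250,270): print(c,g[190:250:2,c])
h=Ro.from_rotvec(s['orientation']).as_matrix()[:,0]
for nm,zt,zs in(("flat",.1,.068),("onbar",.1075,.078)):
    w=s['tool_pos']+h*.0075;
    print(nm,'wall top rows',proj(C,[[w[0],w[1],zt]]),'step end',proj(C,[[w[0]-h[0]*.045,w[1]-h[1]*.045,zs]]))
cv2.imwrite('pics/e%d.png'%int(s['t']*100),im[:,:,::-1])
E
python3 edge.py
python3 - <<'E'
import cv2
g=cv2.cvtColor(cv2.imread('pics/m9.png')[:,400:],cv2.COLOR_BGR2GRAY).astype(int)
print(g[190:250:2,194])
E
```

```text
[0.5458 0.083  0.0869] [ 0.4003 -2.6071  0.2231]
230 [173 173 173 128  91  97  92  92  89  89  98 124 161 188 198 204 207 205
 237 237 237 237 237 237 237 237 237 237 237 237]
250 [166 165 165 124  91  97  92  93  89  87  99 126 160 188 198 202 207 204
 231 231 230 231 231 231 231 231 231 231 231 231]
270 [170 170 171 126  92  96  91  92  87  89  98 126 160 187 198 203 207 203
 234 235 235 235 233 234 234 233 234 233 234 234]
flat wall top rows [[253.3712 232.6698]] step end [[253.2802 281.8974]]
onbar wall top rows [[253.3833 238.5202]] step end [[253.2885 290.573 ]]
[167 167 167 167 166 166 101  92  88  86  82  89 108 141 171 189 191 197
 200 198 210 227 227 226 226 225 226 226 226 226]
```

Emit:
carry_out(rows=[[0.001, 0.0001, 0, 0, 0, 0], [0.002, 0.0002, 0, 0, 0, 0], [0.002, 0.0002, 0, 0, 0, 0]])

```text
t: 16.9
tool_pos: [0.5458, 0.0851, 0.0869]
orientation: [-2.112, -2.325, 0.001]
force: [0.3, -1.9, -0.2]
opening: 0.0502
gripper_force: 1.0
```

```bash
python3 edge.py
```

```text
[0.5458 0.0851 0.0869] [ 0.285  -1.9352 -0.1722]
230 [173 173 172 128  91  97  92  92  90  88  98 125 160 189 199 204 207 206
 237 237 237 237 237 237 237 237 237 238 238 238]
250 [166 166 165 124  91  96  92  92  89  88  99 126 160 189 198 203 207 204
 232 231 231 231 231 231 231 231 231 231 231 231]
270 [171 170 171 126  91  96  93  91  87  87  99 126 161 188 199 203 207 205
 235 234 235 235 234 234 234 234 234 234 234 234]
flat wall top rows [[253.3695 232.6755]] step end [[253.2818 281.9088]]
onbar wall top rows [[253.3806 238.5257]] step end [[253.2893 290.5847]]
```

Emit:
carry_out(rows=[[-0.006, 0, 0, 0, 0, 0], [-0.012, 0, 0, 0, 0, 0], [-0.012, 0, 0.004, 0, 0, 0], [-0.012, 0, 0.008, 0, 0, 0], [-0.012, 0, 0.011, 0, 0, 0], [-0.012, 0, 0.0135, 0, 0, 0], [-0.012, 0, 0.0135, 0, 0, 0]])

```text
t: 17.82
tool_pos: [0.5467, 0.0731, 0.0731]
orientation: [-2.112, -2.325, 0.001]
force: [-0.7, 0.8, 0.6]
opening: 0.0503
gripper_force: 0.0
```

Emit:
carry_out(rows=[[0, 0, 0.001, 0, 0, 0], [0, 0, 0.002, 0, 0, 0], [0, 0, 0.002, 0, 0, 0]])

```text
t: 18.2
tool_pos: [0.5469, 0.073, 0.0713]
orientation: [-2.112, -2.325, 0.001]
force: [-0.7, -0.0, 0.5]
opening: 0.05
gripper_force: 0.0
```

Emit:
carry_out(rows=[[0, 0, 0.001, 0, 0, 0], [0, 0, 0.002, 0, 0, 0], [0, 0, 0.002, 0, 0, 0]])

```text
t: 18.58
tool_pos: [0.5468, 0.0731, 0.0693]
orientation: [-2.112, -2.325, 0.001]
force: [-0.7, -1.0, -0.3]
opening: 0.0498
gripper_force: 0.0
```

The fingertips are free down to z = 69 mm over the step, which is 68 mm at home and would be about 76 mm or more on the bar. So the block is down. Retreating for a last numeric check.

Emit:
carry_out(rows=[[0, 0, -0.02, 0, 0, 0], [-0.01, 0, -0.06, 0, 0, 0], [-0.03, 0, -0.12, 0, 0, 0], [-0.08, 0, -0.16, 0, 0, 0], [-0.13, 0, -0.2, 0, 0, 0], [-0.19, 0, -0.2, 0, 0, 0], [-0.24, 0, -0.2, 0, 0, 0], [-0.24, 0, -0.2, 0, 0, 0]])

```text
t: 19.58
tool_pos: [0.5698, -0.1694, 0.2708]
orientation: [2.117, 2.32, -0.001]
force: [0.7, 0.7, -0.0]
opening: 0.0502
gripper_force: 0.0
```

Run:
```python
from h import *
import cv2
s=robot.read_state();im=robot.read_camera("top");cv2.imwrite("pics/topF.png",im[:,:,::-1]);C=cam("top")
print(s['t'],s['force'],s['tool_pos'])
for n,z in(("caddy",.08),("paint_tin",.145),("masking_tape",.065),("pliers",.05)):
    for d in robot.outline_of("top",n)[:1]:
        v,u=np.nonzero(d["pixels"]);print(n,d["conf"],unproj(C,*d["pixel"],z),u.min(),u.max(),v.min(),v.max())
# compare step end edge (column profile of the row through the tail) with expected home pose
o=np.array([.540,.155]);h=np.array([-.096,.995])
for nm,x,z in(("tail end",-110,.068),("wall",-65,.1),("nose wall",65,.092)): print(nm,proj(C,[np.r_[o+h*x/1e3,z]]))
g=cv2.cvtColor(im,cv2.COLOR_RGB2GRAY).astype(int);print(g[184,190:262])
```

```text
19.575 [ 0.6811  0.6836 -0.0049] [ 0.5698 -0.1694  0.2708]
caddy 0.8 [0.5362 0.1016 0.08  ] 202 253 171 202
paint_tin 0.87 [0.5415 0.1819 0.145 ] 203 226 174 199
masking_tape 0.51 [0.7062 0.2181 0.065 ] 195 221 136 162
pliers 0.54 [0.3958 0.1569 0.05  ] 199 245 215 233
tail end [[252.9834 184.3797]]
wall [[240.1276 184.5727]]
nose wall [[203.2409 188.5447]]
[ 61  67  56  62  63  63  62  90  88  89  92  51  53  78  70  77  71  66
  75  82 110 112 129 117 109 117  72  78  79  78  78  72  82  84  78  68
  78  66  99  55  90  93  88  85  85  85  80  62 115 101 130 127 124 122
 120 125 123 121 123 124 121 124 115  92  94  96  93  92  97  96  95  97]
```

```bash
python3 -c "
from plant import robot
print(robot.close_job())"
```

```text
the job is handed in; nothing more can be done
None
```

The caddy is parked in the bay, handed in at about 20 s: it tipped onto the threshold and was pushed over, the runner block lies flat behind the bar by a touch check on the tail step, the tin was in place in the caddy, and the tape roll and pliers had not moved (other bystanders not re-checked).

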